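# Tighten the blind clamping screw of a servo gearhead

### The arm

A 7-joint arm with a two-finger parallel gripper is mounted at the origin on a cart in front of the work surface, level with it; the furniture and walls round the work are solid. World frame = base frame: x ahead of the robot, y to its left, z up, the work surface at z = 0. Lengths are in mm, angles in rad, forces in N, time in s.
With the tool pointing down it reaches from about 400 to 875 mm from the base axis. Payload 4.4 kg.
Tool frame: the origin (TCP) lies where the fingers leave the gripper's body, on its centre line; the fingertips stand 73 mm ahead of it and the grasp point (between the pads) lies 54 mm ahead of it; z points along the fingers, y is the line along which they close (so a half turn about z gives the same grasp; the last joint's range is limited). The gripper opens to 85 mm and grips with 20 to 120 N. Pads are 22 mm wide; open, the fingers measure 114 mm over their backs; the gripper's body (76 mm by 85 mm) begins 54 mm behind the grasp point. The pads swing forward as they close: fully open they stand 13 mm farther back than shut.
Start: joints at [1.228, 0.628, 0.038, 1.517, -0.027, 0.996, -0.02], TCP at [177.656, -625.264, 303.913] pointing down, gripper open.
Joint ranges: [-3.06, 3.06], [-0.37, 2.12], [-1.25, 1.32], [0.18, 2.47], [-1.1, 4.24], [0.23, 1.98], [-2.94, 2.94]. Speed limits (rad/s): [2.57, 2.57, 3.14, 3.14, 3.14, 3.14, 3.14].

### API

Orientations are given as [roll, pitch, yaw] about the fixed x, y, z axes, in that order (R = Rz(yaw) Ry(pitch) Rx(roll)).
In Python, from cell import ctrl gives the robot as it stands.
- The arm moves only by the tool send_rows, never from a script. Its argument "rows" is a list that holds one entry, the list of rows, each a list of 6 numbers: the shift along the tool's x, y, z in cm, then the turn, a rotation vector about the tool's x, y, z in rad. In form: [[[tx, ty, tz, wx, wy, wz], ...]]. A call has 1 to 10 rows; each row is the pose to reach, as a shift and turn from the pose commanded when the call began, along the tool's axes at that moment; what a row does not reach only later rows make up. A row lasts 1/10 s, in which the tool goes at most 50 mm and 8.59 degrees, less where a joint would pass 70% of its speed; a pose out of reach is approached as far as the arm can. A call with a gripper value outside its range is refused whole. "grip" is the closure in counts, from 0 (fully open) to 255 (shut), set as the call begins (left out, the last holds). The fingers move at their own pace and stop on an object; the grip force is fixed at half the most. Time passes only in rows, so rows that repeat a pose let the fingers close. It gives the time, the measured TCP pose, the force, the opening and the grip force at its end, in the units of the state.
- ctrl.read_state(): the state, without advancing time (a new reading comes with each control period).
- ctrl.get_image(name): name is "scene" or "top" or "wrist"; returns a dict with "pixels" (480x640x3 uint8, red, green, blue), "fx", "fy", "cx", "cy" (pixels), "extrinsics" (4x4, takes a point from camera to world coordinates); the wrist camera has in their place "mount" (4x4, takes a point from camera to tool coordinates, whose origin is the TCP and whose axes are the flange's). Camera axes: x right, y up, looking along -z (the intrinsics and any distortion apply to the point x, -y, -z); pixel columns grow to the right and rows downward; lengths in mm; the calibration is good to about 2 mm. A picture is of the moment at which its call begins: read the wrist's pose just before it. There is no depth.
- ctrl.finish_job(): hands the job in; it is judged then, once.
The state is a dict: "clock": time; "qpos": joint angles; "qd": joint speeds; "tau": joint torques, N m; "eef_pos": TCP position; "tool_rot": TCP orientation; "force": force on the tool from outside, world axes, zero at the start; "torque": the same for the moment, N m; "width": finger opening in mm; "gripper_force": force on a finger pad.
Only numpy, scipy, OpenCV 4.12 (cv2) and the standard library are available. Lean on these libraries where they do the work, as an engineer would, in place of code of your own. Each camera call takes 0.05 s, during which the arm holds its last target. There are 200 camera calls.

### The job

The servo motor has been pushed into its gearhead and must now be clamped. Take the red 17 mm T-handle hex key from the rack, put it down the access bore on top of the gearhead, feel for the hidden screw by turning the key until it drops fully into the hex socket, and tighten the clamping screw clockwise until it stops. Then hang the red key back in its empty hole in the rack, leaving the other two keys hanging there.

Things in the scene. Friction and masses are not known exactly. Their poses are not given: they have to be found in the camera images.
- hex_key_red: 17 mm T-handle hex key, red handle, 126 mm long, 0.5 to 0.7 kg. Origin: centre of the blade's tip; z up the blade, y along the handle bar. Hexagonal steel blade 17 mm across flats, 19.6 across corners, a flat facing +x, from 0 to 80 mm up; collar 34 mm in diameter, 80 to 86 mm; neck 16 mm in diameter to 106 mm; handle bar above.
- red_handle (a point): Middle of the red key's handle bar, 116 mm above its tip; axes as the key's. Bar 20 mm thick (x), 64 mm long (y), 20 mm high: grasp it across its thickness, from above.
- hex_key_blue: 10 mm T-handle key, blue handle, otherwise the same shape and frame; too thin for this screw. Stays in the rack.
- hex_key_yellow: 8 mm T-handle key, yellow handle, otherwise the same shape and frame; too thin for this screw. Stays in the rack.
- key_rack: Grey sheet steel rack fixed to the counter, 80 x 252 mm, 92 mm high. Origin: centre of its underside; z up, y along the row. Top plate with three 24 mm round holes at y = -80, 0, +80 mm (x = 0). The keys hang in them in any order by their collars, bars nearly along the row; a hanging key's origin is 12 mm above the rack's, the top of its bar 138 mm.
- bore_mouth (a point): Centre of the access bore's mouth in the top face (122 mm above the counter) of the gearhead's square aluminium adapter; z up, y along the gearhead to the motor. Vertical round bore 22.6 mm in diameter, with a 3 mm 45 degree chamfer at the mouth; 32 mm down it ends on the screw head. Gearmotor and bracket are fixed to the counter.
- socket_mouth (a point): Centre of the rim of the hex socket in the screw head, 33.4 mm straight below the bore's mouth. A round countersink above it centres the key; a key turned wrongly stops with its tip on this rim, within 1 mm. Socket 17.3 mm across flats, 10 mm deep: a key fully home has its tip 10 mm below. How the hexagon is turned is neither seen nor measured; a key drops in at every 60 degrees, within some 5 degrees.
- clamp_screw (a joint): Turn of the clamping screw left before its tight stop, rad (0 = tight; 0.6 to 1.1 at the start; tightens clockwise seen from above). It does not tell how the hexagon stands. Thread friction 0.2 N m: turning on the head with under 8 N of pressure does not move it. Play of the key in the socket: some 4 degrees either way. At 0 it stops dead: 0.3 N m more is tight; from about 0.5 the key jumps out.
There are look-alikes about, which are no part of the job. Of the things like the hex_key_red, leave any that is turquoise; of the rest the smaller one is meant.

How it is judged (in metres and radians):
On the way, in this order (a step that is already met when the one before it is completed fails the run):
1. the red key is fully home in the hex socket (tip at least 7.5 mm below the socket's rim) (z of hex_key_red in the frame of socket_mouth below -0.0075 m and horizontal distance between hex_key_red and socket_mouth below 0.003 m), for 0.2 s.
2. with the red key in its socket the clamping screw has been turned to its stop (within 0.08 rad) (value of joint clamp_screw below 0.08 rad and z of hex_key_red in the frame of socket_mouth below -0.004 m and horizontal distance between hex_key_red and socket_mouth below 0.003 m), for 0.1 s.
At the end, for the whole second after the job is handed in: The clamping screw is within 0.08 rad of its tight stop; the red key hangs at rest and upright (within 0.1 rad) by its collar in a hole of the rack (tip 12 mm above the counter, within 4 mm); the blue and yellow keys hang where they were, within 30 mm (value of joint clamp_screw below 0.08 rad and z of hex_key_red in the frame of key_rack between 0.008 and 0.016 m and x of hex_key_red in the frame of key_rack between -0.008 and 0.008 m and y of hex_key_red in the frame of key_rack between -0.09 and 0.09 m and angle between hex_key_red's own z axis and vertical below 0.1 rad and linear speed of hex_key_red below 0.02 m/s and distance of each of hex_key_blue, hex_key_yellow from where it was at the start of the episode below 0.03 m); the robot touches nothing.
It fails at once if the blue or the yellow key is lifted out of the rack or knocked away (moved more than 60 mm) (distance of any of hex_key_blue, hex_key_yellow from where it was at the start of the episode above 0.06 m).
It also fails if it takes over 72 s, if anything falls off the work surface, if the arm or the gripper's body presses on something with over 40 N, if the wrist force passes 120 N, or if a joint passes its speed limit or range.

## Working session

There is one attempt and no reset: what is moved stays moved. The work goes in short steps, Python scripts to look and compute and a tool call to move; the robot and the scene stay as the last step left them, time stands still between calls to the robot, and variables do not carry over. Pictures are saved under pics/ and viewed, at most 10 in all, crops included, and the job is handed in when it is done.

Besides the shell and the picture viewer there is one more tool, called after "Request:" by a JSON object that holds its "method" and its "body". send_rows: Moves the arm, as the interface text tells. Its arguments: {"type":"object","properties":{"rows":{"type":"array","items":{"type":"array","items":{"type":"array","items":{"type":"number"}}}},"grip":{"type":"number"}},"required":["rows"]}

```bash
mkdir -p pics; ls; python3 - <<'E'
from cell import ctrl
import cv2,json
s=ctrl.read_state();print({k:s[k] for k in('clock','eef_pos','tool_rot','force','torque','width')})
for n in('scene','top'):
    i=ctrl.get_image(n);cv2.imwrite(f'pics/{n}0.png',i['pixels'][:,:,::-1]);print(n,{k:(v.tolist() if hasattr(v,'tolist') else v) for k,v in i.items() if k!='pixels'})
E
```

```text
pics
{'clock': 0.0, 'eef_pos': array([ 177.55064066, -624.79851107,  302.99454246]), 'tool_rot': array([-3.13972707e+00,  2.36526160e-05,  2.76835525e-01]), 'force': array([-0.5097793 , -0.15463201,  0.00729942]), 'torque': array([-0.03488051, -0.0128096 , -0.00339237]), 'width': 85.45911734489432}
scene {'fx': 574.7861072275078, 'fy': 574.7861072275078, 'cx': 313.91620869182583, 'cy': 238.72179135668844, 'extrinsics': [[0.8725696788494088, 0.2858676497643774, -0.39610837200295423, -26.16057716119805], [-0.4884198011791146, 0.5242750238445589, -0.6975541535887672, -1008.4265214545256], [0.008261559707077874, 0.8021317760760873, 0.5970899098462709, 820.1983809469348], [0.0, 0.0, 0.0, 1.0]]}
top {'fx': 480.0665438310654, 'fy': 480.0665438310654, 'cx': 318.6386703090092, 'cy': 238.41318687003732, 'extrinsics': [[-0.08200260517330517, 0.9748379833181988, -0.20728357152678115, 235.28581619393933], [-0.9966316620313794, -0.08001104840242025, 0.017987839506625847, -153.2910607356671], [0.0009502533144347164, 0.20806042010351883, 0.9781155139373804, 1154.7127039565455], [0.0, 0.0, 0.0, 1.0]]}
```

View pics/scene0.png

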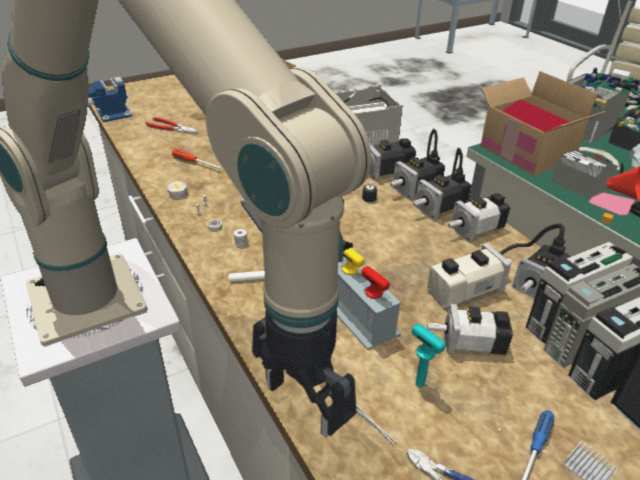

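View pics/top0.png

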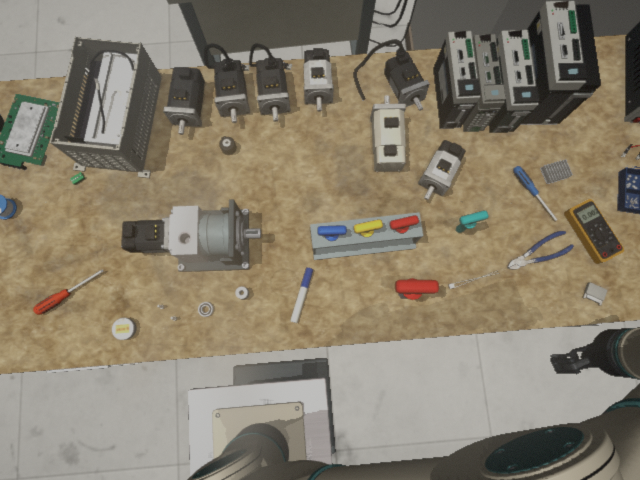

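The top view shows the rack with blue (332,231), yellow (368,227) and red (404,223) keys. There are two other T-handles: a red one at (417,287) and a turquoise one at (473,220). The bore is at about (184,238). The candidates are the red keys at (404,223) and (417,287). The rack one looks smaller and hangs in the row with the others, so I'll measure both and confirm in a crop.

```bash
cat > h.py <<'E'
import numpy as np,cv2
from cell import ctrl
from scipy.spatial.transform import Rotation as Rn
def ray(im,u,v,E=None):
    E=np.array(im['extrinsics']) if E is None else E
    d=np.array([(u-im['cx'])/im['fx'],-(v-im['cy'])/im['fy'],-1.0])
    return E[:3,3],E[:3,:3]@d
def onz(im,u,v,z,E=None):
    o,d=ray(im,u,v,E);return o+d*(z-o[2])/d[2]
def wrist():
    s=ctrl.read_state();im=ctrl.get_image('wrist')
    T=np.eye(4);T[:3,:3]=Rn.from_euler('xyz',s['tool_rot']).as_matrix();T[:3,3]=s['eef_pos']
    return im,T@np.array(im['mount']),s
def blobs(px,lo,hi,amin=60):
    h=cv2.cvtColor(px,cv2.COLOR_RGB2HSV)
    if lo[0]>hi[0]: m=cv2.inRange(h,(0,)+lo[1:],hi)|cv2.inRange(h,lo,(180,)+hi[1:])
    else: m=cv2.inRange(h,lo,hi)
    cs,_=cv2.findContours(m,cv2.RETR_EXTERNAL,cv2.CHAIN_APPROX_NONE)
    return [(cv2.minAreaRect(c),cv2.contourArea(c)) for c in cs if cv2.contourArea(c)>amin]
COL=dict(red=((172,150,90),(6,255,255)),yellow=((22,150,90),(32,255,255)),blue=((108,150,80),(122,255,255)),turq=((80,150,60),(95,255,255)))
E
python3 - <<'E'
from h import *
im=ctrl.get_image('top')
for c,(lo,hi) in COL.items():
    for r,a in blobs(im['pixels'],lo,hi):
        (u,v)=r[0]; print(c,np.round(r[0]),np.round(r[1]),round(r[2]),a,np.round(onz(im,u,v,138)))
print('bore',onz(im,184,238,122))
p=im['pixels'][:,:,::-1]
a=cv2.resize(p[190:310,300:500],None,fx=4,fy=4,interpolation=cv2.INTER_CUBIC);cv2.imwrite('pics/crop.png',a)
E
```

```text
red [ 51. 301.] [10. 38.] 60 281.0 [362. 401. 138.]
red [417. 289.] [20. 42.] 90 585.0 [ 325. -371.  138.]
red [405. 225.] [14. 28.] 76 239.0 [ 466. -362.  138.]
yellow [368. 228.] [13. 27.] 78 222.5 [ 464. -282.  138.]
bore [479.28580418 122.73543473 122.        ]
```

View pics/crop.png

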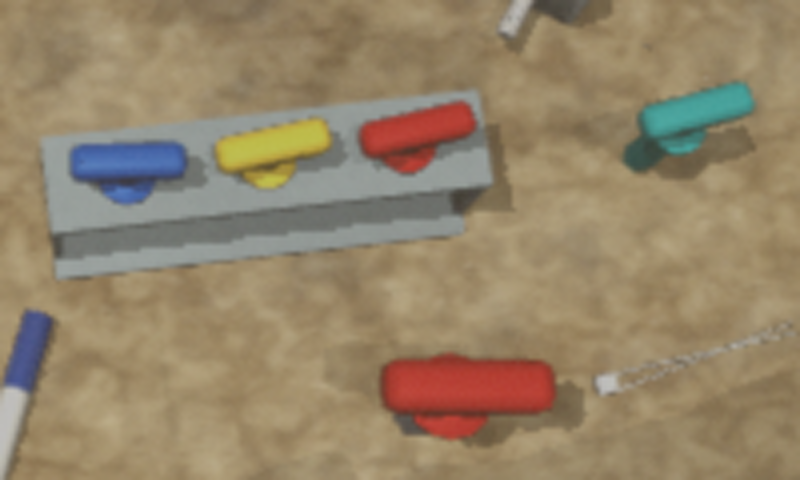

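The larger red key at (417,287) stands loose on the counter. The smaller one at (404,223) hangs in the rack beside yellow, so that's the key to take. I'll hover above it.

```bash
cat >> h.py <<'E'
def go(p,yaw,roll=np.pi):
    "tool-frame shift (cm) and turn to reach TCP p, pointing down at yaw"
    s=ctrl.read_state();R=Rn.from_euler('xyz',s['tool_rot']);G=Rn.from_euler('xyz',[roll,0,yaw])
    d=R.inv().apply(np.array(p)-s['eef_pos'])/10;w=(R.inv()*G).as_rotvec()
    print('shift',np.round(d,2),'turn',np.round(w,3),'at',np.round(s['eef_pos'],1),np.round(s['tool_rot'],3),'q7',round(s['qpos'][6],2),'t',s['clock'])
E
python3 -c "
from h import *
go([455,-362,310],1.71)"
```

```text
shift [ 33.87 -17.71  -0.65] turn [-1.000e-03 -1.000e-03 -1.433e+00] at [ 177.6 -624.9  303.2] [-3.14  -0.     0.277] q7 -0.02 t 0.15
```

Request:
{"method": "send_rows", "body": {"rows": [[[33.9, -17.7, -0.7, 0, 0, -1.433], [33.9, -17.7, -0.7, 0, 0, -1.433], [33.9, -17.7, -0.7, 0, 0, -1.433], [33.9, -17.7, -0.7, 0, 0, -1.433], [33.9, -17.7, -0.7, 0, 0, -1.433], [33.9, -17.7, -0.7, 0, 0, -1.433], [33.9, -17.7, -0.7, 0, 0, -1.433], [33.9, -17.7, -0.7, 0, 0, -1.433], [33.9, -17.7, -0.7, 0, 0, -1.433], [33.9, -17.7, -0.7, 0, 0, -1.433]]], "grip": 0}}

```text
clock: 1.15
eef_pos: [456.5, -360.8, 310.7]
tool_rot: [3.142, -0.001, 1.718]
force: [-0.4, -1.1, 0.1]
width: 85.1
gripper_force: 0.0
```

Request:
{"method": "send_rows", "body": {"rows": [[[0, 0, 0, 0, 0, 0], [0, 0, 0, 0, 0, 0], [0, 0, 0, 0, 0, 0]]]}}

```text
clock: 1.45
eef_pos: [455.1, -362.6, 310.8]
tool_rot: [-3.141, 0.0, 1.708]
force: [0.2, -1.3, 0.1]
width: 85.8
gripper_force: 0.0
```

```bash
python3 - <<'E'
from h import *
im,E,s=wrist();cv2.imwrite('pics/w1.png',im['pixels'][:,:,::-1]);go([455,-362,310],1.71)
print(np.round(im['mount'],3).tolist(),im['fx'],s['qpos'])
for c,(lo,hi) in COL.items():
    for r,a in blobs(im['pixels'],lo,hi,300):
        (u,v)=r[0]; print(c,np.round(r[0]),np.round(r[1]),round(r[2]),a,np.round(onz(im,u,v,138,E)),[np.round(onz(im,*b,138,E)[:2]).tolist() for b in cv2.boxPoints(r)])
E
```

```text
shift [ 0.06 -0.01  0.09] turn [-0.     0.    -0.002] at [ 455.2 -362.6  310.9] [-3.141  0.     1.708] q7 0.54 t 1.5
[[0.001, 0.959, 0.282, 71.169], [1.0, -0.001, 0.0, 1.386], [0.0, 0.282, -0.959, -70.363], [0.0, 0.0, 0.0, 1.0]] 417.00033261467536 [ 0.86023419  0.54179933 -0.36536219  1.69801917  0.2296265   0.94430833
  0.54409204]
red [340. 230.] [99. 45.] 90 3180.5 [ 472. -358.  138.] [[454.0, -330.0], [480.0, -326.0], [491.0, -388.0], [463.0, -391.0]]
red [134. 200.] [43. 70.] 5 1805.5 [ 348. -356.  138.] [[334.0, -379.0], [337.0, -336.0], [362.0, -335.0], [360.0, -377.0]]
red [ 74. 215.] [ 63. 163.] 8 8493.0 [ 313. -370.  138.] [[285.0, -424.0], [303.0, -322.0], [338.0, -322.0], [325.0, -425.0]]
yellow [355.  96.] [117.  50.] 90 4245.5 [ 468. -280.  138.] [[450.0, -252.0], [477.0, -249.0], [488.0, -309.0], [459.0, -313.0]]
turq [310. 388.] [98. 36.] 90 2096.5 [ 469. -471.  138.] [[453.0, -435.0], [476.0, -432.0], [487.0, -509.0], [462.0, -512.0]]
```

View pics/w1.png

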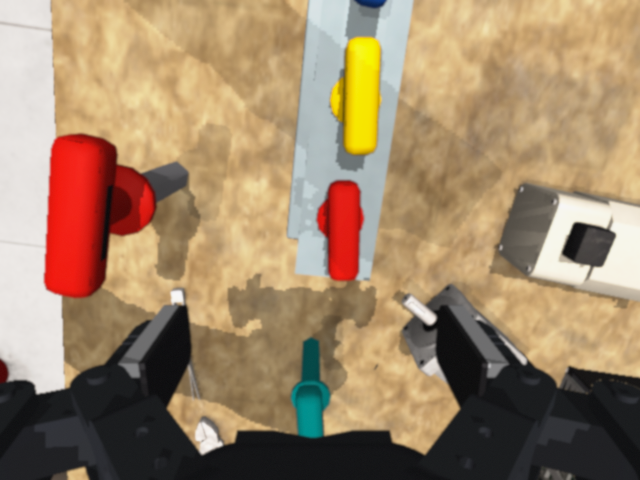

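The wrist view shows the red bar at about (344,231) with its collar at (340,218). Yellow is at (362,96), the turquoise key stands at (310,390), and the big red look-alike is at (80,215). I'll fit the bar's axis next.

```bash
cat >> h.py <<'E'
def bar(im,E,zt,box):
    "bar centre and direction from its colour mask in box (r0,r1,c0,c1); right edges and width per row"
    h=cv2.cvtColor(im['pixels'],cv2.COLOR_RGB2HSV);m=cv2.inRange(h,(0,150,90),(6,255,255))|cv2.inRange(h,(172,150,90),(180,255,255))
    r0,r1,c0,c1=box;P=[]
    for r in range(r0,r1):
        c=np.flatnonzero(m[r,c0:c1])
        if len(c)>8:P.append((r,c[0]+c0,c[-1]+c0))
    return np.array(P)
E
python3 - <<'E'
from h import *
im,E,s=wrist();P=bar(im,E,133,(160,300,300,400))
print(P[::6].tolist(),P[-1])
for u,v in((344,P[0][0]),(344,P[-1][0]),(344,231)):
    print(np.round(onz(im,u,v,133,E),1))
E
```

```text
[[181, 337, 349], [187, 330, 357], [193, 328, 359], [199, 327, 359], [205, 322, 358], [211, 318, 361], [217, 317, 362], [223, 318, 361], [229, 320, 359], [235, 325, 358], [241, 329, 358], [247, 328, 357], [253, 329, 357], [259, 329, 357], [265, 329, 357], [271, 329, 357], [277, 331, 354]] [280 336 351]
[ 470.4 -328.2  133. ]
[ 480.5 -391.1  133. ]
[ 475.3 -358.9  133. ]
```

```bash
python3 -c "
from h import *
go([475.3,-359.6,184],1.71)"
```

```text
shift [ 0.02  2.03 12.69] turn [-0.     0.    -0.002] at [ 455.2 -362.5  310.9] [-3.142  0.     1.708] q7 0.54 t 1.55
```

Request:
{"method": "send_rows", "body": {"rows": [[[0, 1.0, 2, 0, 0, 0], [0, 2.0, 4, 0, 0, 0], [0, 2.0, 6, 0, 0, 0], [0, 2.0, 8, 0, 0, 0], [0, 2.0, 9.5, 0, 0, 0], [0, 2.0, 11, 0, 0, 0], [0, 2.0, 12, 0, 0, 0], [0, 2.0, 12.7, 0, 0, 0], [0, 2.0, 12.7, 0, 0, 0], [0, 2.0, 12.7, 0, 0, 0]]]}}

```text
clock: 2.55
eef_pos: [475.5, -359.7, 184.3]
tool_rot: [3.141, 0.0, 1.71]
force: [0.2, 0.2, -0.1]
width: 85.3
gripper_force: 0.0
```

Request:
{"method": "send_rows", "body": {"rows": [[[0, 0, 0, 0, 0, 0], [0, 0, 0, 0, 0, 0], [0, 0, 0, 0, 0, 0], [0, 0, 0, 0, 0, 0], [0, 0, 0, 0, 0, 0], [0, 0, 0, 0, 0, 0], [0, 0, 0, 0, 0, 0], [0, 0, 0, 0, 0, 0], [0, 0, 0, 0, 0, 0], [0, 0, 0, 0, 0, 0]]], "grip": 255}}

```text
clock: 3.55
eef_pos: [474.6, -359.7, 184.2]
tool_rot: [-3.14, -0.0, 1.709]
force: [-3.4, 0.5, 5.5]
width: 19.1
gripper_force: 60.1
```

```bash
python3 -c "
from h import *
go([475.3,-359.6,330],1.71);s=ctrl.read_state();print(s['force'],s['torque'],s['width'])"
```

```text
shift [  0.     0.05 -14.58] turn [-0.001 -0.    -0.001] at [ 474.6 -359.7  184.2] [-3.14  -0.     1.709] q7 0.45 t 3.55
[-3.36264122  0.48030833  5.49642666] [0.1763306  0.66900407 0.04276623] 19.06095666108795
```

Request:
{"method": "send_rows", "body": {"rows": [[[0, 0, -0.5, 0, 0, 0], [0, 0, -1.5, 0, 0, 0], [0, 0, -3, 0, 0, 0], [0, 0, -5, 0, 0, 0], [0, 0, -7, 0, 0, 0], [0, 0, -9, 0, 0, 0], [0, 0, -11, 0, 0, 0], [0, 0, -13, 0, 0, 0], [0, 0, -14.5, 0, 0, 0], [0, 0, -15, 0, 0, 0]]]}}

```text
clock: 4.55
eef_pos: [475.8, -359.6, 335.6]
tool_rot: [3.139, 0.002, 1.71]
force: [0.3, -0.0, -6.5]
width: 19.1
gripper_force: 59.2
```

```bash
python3 -c "
from h import *
go([470,70,334],2.5);s=ctrl.read_state();print(s['force'],s['torque'],s['width'])"
```

```text
shift [42.62  5.39  0.1 ] turn [ 0.002  0.002 -0.79 ] at [ 475.8 -359.6  335.6] [3.139e+00 2.000e-03 1.710e+00] q7 0.53 t 4.55
[ 0.34650828 -0.04453056 -6.51577465] [-0.0729506  -0.04858567  0.01283729] 19.131543477476708
```

Request:
{"method": "send_rows", "body": {"rows": [[[2, 0, 0, 0, 0, -0.05], [6, 0, 0, 0, 0, -0.15], [10.5, 0, 0, 0, 0, -0.25], [15, 0, 0, 0, 0, -0.35], [19.5, 0, 0, 0, 0, -0.45], [24, 0, 0, 0, 0, -0.55], [28.5, 0, 0, 0, 0, -0.65], [33, 0.5, 0, 0, 0, -0.75], [37.5, 1, 0, 0, 0, -0.79], [41.5, 1, 0, 0, 0, -0.79]]]}}

```text
clock: 5.55
eef_pos: [427.3, 55.2, 333.9]
tool_rot: [3.14, -0.0, 2.502]
force: [1.7, -0.4, -6.3]
width: 18.8
gripper_force: 59.1
```

```bash
python3 -c "
from h import *
go([511,99,334],2.5)"
```

```text
shift [-4.09  8.51 -0.  ] turn [ 0.001 -0.     0.002] at [427.3  55.2 333.9] [ 3.14  -0.     2.502] q7 0.42 t 5.55
```

Request:
{"method": "send_rows", "body": {"rows": [[[-1, 2, 0, 0, 0, 0], [-2, 4, 0, 0, 0, 0], [-3, 6, 0, 0, 0, 0], [-4, 8, 0, 0, 0, 0], [-4.1, 8.5, 0, 0, 0, 0], [-4.1, 8.5, 0, 0, 0, 0], [-4.1, 8.5, 0, 0, 0, 0], [-4.1, 8.5, 0, 0, 0, 0]]]}}

```text
clock: 6.35
eef_pos: [510.4, 95.6, 333.7]
tool_rot: [-3.14, -0.0, 2.499]
force: [-0.5, -0.0, -7.5]
width: 19.2
gripper_force: 59.5
```

```bash
python3 - <<'E'
from h import *
im,E,s=wrist();cv2.imwrite('pics/w2.png',im['pixels'][:,:,::-1]);go([479,123,334],2.5)
p=E[:3,:3].T@(np.array([479,123,122])-E[:3,3]);print(im['cx']-im['fx']*p[0]/p[2],im['cy']+im['fy']*p[1]/p[2])
E
```

```text
shift [ 4.17  0.3  -0.02] turn [-0.001 -0.    -0.001] at [510.6  95.7 333.8] [-3.14  -0.     2.499] q7 0.34 t 6.4
317.4023092507688 157.798594094646
```

View pics/w2.png

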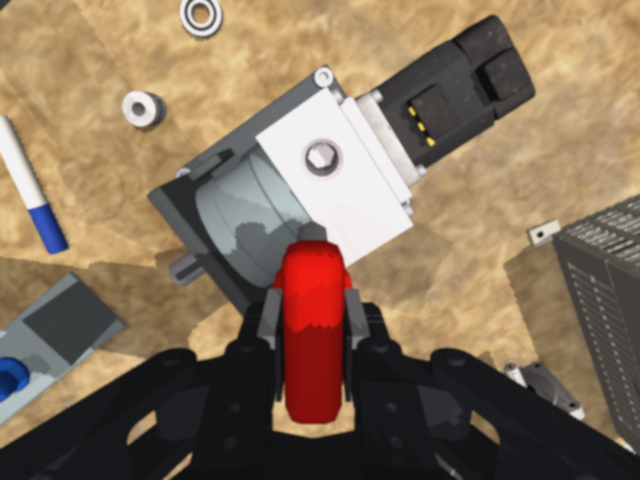

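The wrist view shows the bore at about (322,157) with the hex socket inside it. The blade tip just shows at about (313,225) above the red bar. I'll enlarge that area.

```bash
python3 - <<'E'
from h import *
im,E,s=wrist();M=np.linalg.inv(np.array(im['mount']))
def pr(p):
    q=M[:3,:3]@np.array(p)+M[:3,3];return np.round([im['cx']-im['fx']*q[0]/q[2],im['cy']+im['fy']*q[1]/q[2]],1)
for p in((0,0,172.2),(9.8,0,172.2),(4.9,8.5,172.2),(4.9,-8.5,172.2),(-32,0,44),(32,0,44)):print(p,pr(p))
c=im['pixels'][130:260,250:390,::-1];cv2.imwrite('pics/w2c.png',cv2.resize(c,None,fx=4,fy=4,interpolation=cv2.INTER_CUBIC))
g=cv2.cvtColor(im['pixels'],cv2.COLOR_RGB2GRAY)[130:190,290:355]
print(g[27].tolist());print(g[:,32].tolist())
E
```

```text
(0, 0, 172.2) [312.  233.8]
(9.8, 0, 172.2) [312.  218.1]
(4.9, 8.5, 172.2) [326.1 226. ]
(4.9, -8.5, 172.2) [297.8 226. ]
(-32, 0, 44) [310.9 433.7]
(32, 0, 44) [310.8 251. ]
[242, 242, 242, 242, 242, 242, 242, 242, 241, 237, 230, 225, 223, 215, 180, 130, 104, 139, 197, 231, 239, 241, 242, 242, 242, 242, 242, 242, 242, 241, 238, 230, 218, 205, 198, 196, 195, 194, 194, 193, 184, 158, 117, 81, 65, 65, 80, 113, 159, 191, 199, 202, 216, 231, 240, 242, 242, 242, 242, 242, 242, 242, 242, 242, 242]
[242, 242, 242, 242, 242, 242, 239, 228, 209, 195, 189, 175, 160, 157, 164, 172, 182, 191, 194, 195, 195, 195, 196, 197, 197, 200, 208, 218, 226, 233, 238, 241, 240, 238, 233, 213, 163, 117, 97, 93, 100, 112, 116, 118, 123, 149, 193, 224, 231, 232, 233, 237, 241, 242, 242, 242, 242, 242, 242, 242]
```

View pics/w2c.png

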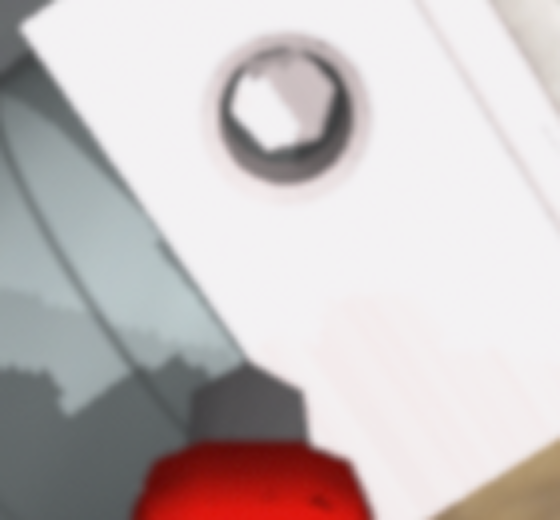

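The crop shows the bore mouth ring centred at about px (321.2,158.8) and the blade tip's corners at (311.4,220), (325.4,227) and (297.8,228). The key therefore sits about 1.3 mm toward tool −x in the grip.

```bash
python3 - <<'E'
from h import *
im,E,s=wrist();b=onz(im,321.2,158.8,122,E);print(b)
R=Rn.from_euler('xyz',s['tool_rot']);t=b-R.apply([-1.3,-0.2,0]);t[2]=300;print(t);go(t,2.5)
E
```

```text
[481.73765407 124.88268895 122.        ]
[480.81655089 125.82160789 300.        ]
shift [4.21 0.6  3.4 ] turn [-0.     0.    -0.001] at [510.9  95.9 334. ] [-3.141  0.     2.499] q7 0.34 t 6.5
```

Request:
{"method": "send_rows", "body": {"rows": [[[1, 0.2, 0, 0, 0, 0], [2, 0.4, 0, 0, 0, 0], [3, 0.6, 0, 0, 0, 0], [4.2, 0.6, 0.5, 0, 0, 0], [4.2, 0.6, 1.5, 0, 0, 0], [4.2, 0.6, 2.5, 0, 0, 0], [4.2, 0.6, 3.4, 0, 0, 0], [4.2, 0.6, 3.4, 0, 0, 0], [4.2, 0.6, 3.4, 0, 0, 0], [4.2, 0.6, 3.4, 0, 0, 0]]]}}

```text
clock: 7.5
eef_pos: [481.7, 126.3, 300.1]
tool_rot: [3.141, 0.0, 2.499]
force: [0.8, 0.3, -6.0]
width: 19.1
gripper_force: 59.5
```

```bash
python3 - <<'E'
from h import *
go([480.8,125.8,285],2.5);s=ctrl.read_state();print(s['force'],s['torque'])
E
```

```text
shift [ 0.04 -0.1   1.51] turn [ 0.001  0.    -0.001] at [481.7 126.3 300.1] [3.141 0.    2.499] q7 0.23 t 7.5
[ 0.78641197  0.33630802 -5.97387965] [-0.020762   -0.02844917  0.00494445]
```

Request:
{"method": "send_rows", "body": {"rows": [[[0, -0.05, 0.3, 0, 0, 0], [0, -0.05, 0.6, 0, 0, 0], [0, -0.05, 0.9, 0, 0, 0], [0, -0.05, 1.2, 0, 0, 0], [0, -0.05, 1.5, 0, 0, 0], [0, -0.05, 1.5, 0, 0, 0], [0, -0.05, 1.5, 0, 0, 0]]]}}

```text
clock: 8.2
eef_pos: [481.0, 125.9, 284.9]
tool_rot: [-3.142, -0.0, 2.5]
force: [-0.4, -0.0, -7.0]
width: 18.8
gripper_force: 59.5
```

```bash
python3 - <<'E'
from h import *
go([480.8,125.8,262],2.5);s=ctrl.read_state();print(s['force'],s['torque'])
E
```

```text
shift [ 0.01 -0.02  2.29] turn [-0. -0. -0.] at [481.  125.9 284.9] [-3.142 -0.     2.5  ] q7 0.21 t 8.2
[-4.27020043e-01 -5.40557711e-03 -6.98447501e+00] [-0.01000139 -0.02074319 -0.01584549]
```

Request:
{"method": "send_rows", "body": {"rows": [[[0, 0, 0.5, 0, 0, 0], [0, 0, 1.0, 0, 0, 0], [0, 0, 1.5, 0, 0, 0], [0, 0, 1.9, 0, 0, 0], [0, 0, 2.2, 0, 0, 0], [0, 0, 2.2, 0, 0, 0], [0, 0, 2.2, 0, 0, 0]]]}}

```text
clock: 8.9
eef_pos: [481.1, 126.0, 262.9]
tool_rot: [3.141, 0.0, 2.5]
force: [1.6, 0.3, -5.7]
width: 18.9
gripper_force: 59.5
```

Request:
{"method": "send_rows", "body": {"rows": [[[0, 0, 0.1, 0, 0, 0], [0, 0, 0.2, 0, 0, 0], [0, 0, 0.3, 0, 0, 0], [0, 0, 0.3, 0, 0, 0], [0, 0, 0.3, 0, 0, 0]]]}}

```text
clock: 9.4
eef_pos: [481.3, 126.0, 260.4]
tool_rot: [3.141, 0.001, 2.5]
force: [-0.1, -0.9, 0.8]
width: 19.1
gripper_force: 60.6
```

Request:
{"method": "send_rows", "body": {"rows": [[[0, 0.01, 0, 0, 0, 0.04], [0, 0.01, 0, 0, 0, 0.08], [0, 0.02, 0, 0, 0, 0.12], [0, 0.02, 0, 0, 0, 0.15], [0, 0.02, 0, 0, 0, 0.15]]]}}

```text
clock: 9.9
eef_pos: [481.2, 125.9, 260.3]
tool_rot: [3.142, 0.001, 2.349]
force: [-1.6, -1.1, 1.6]
width: 19.0
gripper_force: 60.9
```

Request:
{"method": "send_rows", "body": {"rows": [[[0, 0.01, 0, 0, 0, 0.04], [0, 0.01, 0, 0, 0, 0.08], [0, 0.02, 0, 0, 0, 0.12], [0, 0.02, 0, 0, 0, 0.15], [0, 0.02, 0, 0, 0, 0.15]]]}}

```text
clock: 10.4
eef_pos: [481.2, 125.8, 260.1]
tool_rot: [-3.141, 0.001, 2.2]
force: [-1.6, -2.0, 3.1]
width: 19.2
gripper_force: 61.1
```

Request:
{"method": "send_rows", "body": {"rows": [[[0, 0.01, -0.02, 0, 0, 0.04], [0, 0.01, -0.02, 0, 0, 0.08], [0, 0.02, -0.02, 0, 0, 0.12], [0, 0.02, -0.02, 0, 0, 0.15], [0, 0.02, -0.02, 0, 0, 0.15]]]}}

```text
clock: 10.9
eef_pos: [481.3, 126.0, 260.1]
tool_rot: [-3.141, 0.0, 2.05]
force: [-1.5, -2.9, 3.1]
width: 18.8
gripper_force: 61.1
```

Request:
{"method": "send_rows", "body": {"rows": [[[0, 0.01, 0, 0, 0, 0.04], [0, 0.01, 0, 0, 0, 0.08], [0, 0.02, 0, 0, 0, 0.12], [0, 0.02, 0, 0, 0, 0.15], [0, 0.02, 0, 0, 0, 0.15]]]}}

```text
clock: 11.4
eef_pos: [481.6, 126.3, 260.3]
tool_rot: [-3.142, 0.0, 1.9]
force: [-2.8, -3.4, 5.1]
width: 19.1
gripper_force: 61.4
```

Request:
{"method": "send_rows", "body": {"rows": [[[-0.02, -0.04, -0.04, 0, 0, 0.0], [-0.02, -0.04, -0.04, 0, 0, 0.04], [-0.02, -0.03, -0.04, 0, 0, 0.08], [-0.02, -0.03, -0.04, 0, 0, 0.12], [-0.02, -0.02, -0.04, 0, 0, 0.15], [-0.02, -0.02, -0.04, 0, 0, 0.15]]]}}

```text
clock: 12.0
eef_pos: [481.3, 126.1, 260.4]
tool_rot: [-3.141, 0.0, 1.75]
force: [-1.7, -3.0, 3.0]
width: 19.0
gripper_force: 61.0
```

```bash
python3 - <<'E'
from h import *
s=ctrl.read_state();print(s['eef_pos'],s['force'],s['torque'],s['qpos'])
E
```

```text
[481.31172457 126.13683188 260.3987368 ] [-1.70387288 -2.99895475  3.01386307] [-0.73378405  0.69740407  0.09082021] [-0.04095534  0.49669181 -0.38872201  1.97525478  0.27713509  0.72100564
 -0.41790157]
```

Request:
{"method": "send_rows", "body": {"rows": [[[-0.02, -0.03, -0.02, 0, 0, 0.0], [-0.02, -0.02, -0.02, 0, 0, 0.04], [-0.02, -0.02, -0.02, 0, 0, 0.08], [-0.02, -0.01, -0.02, 0, 0, 0.12], [-0.02, -0.01, -0.02, 0, 0, 0.15], [-0.02, -0.01, -0.02, 0, 0, 0.15]]]}}

```text
clock: 12.6
eef_pos: [481.2, 125.9, 260.5]
tool_rot: [-3.141, 0.0, 1.6]
force: [-2.1, -1.6, -0.0]
width: 18.7
gripper_force: 60.7
```

Request:
{"method": "send_rows", "body": {"rows": [[[0, 0, 0, 0, 0, 0.0], [0, 0.01, 0, 0, 0, 0.04], [0, 0.01, 0, 0, 0, 0.08], [0, 0.02, 0, 0, 0, 0.12], [0, 0.02, 0, 0, 0, 0.15], [0, 0.02, 0, 0, 0, 0.15]]]}}

```text
clock: 13.2
eef_pos: [481.3, 125.9, 260.5]
tool_rot: [-3.141, 0.0, 1.45]
force: [-2.9, -1.9, -0.8]
width: 18.9
gripper_force: 60.5
```

```bash
python3 - <<'E'
from h import *
s=ctrl.read_state();print(s['eef_pos'],s['force'],s['torque'],s['qpos'])
E
```

```text
[481.34445107 125.92800944 260.53390083] [-2.89816081 -1.90812689 -0.78193855] [-0.58243494  0.69036027  0.03818941] [-0.09940798  0.48715954 -0.30323304  1.97661906  0.21626343  0.70909352
 -0.65532227]
```

Request:
{"method": "send_rows", "body": {"rows": [[[0, -0.02, 0.04, 0, 0, 0], [0, -0.02, 0.04, 0, 0, 0.04], [0, -0.02, 0.04, 0, 0, 0.08], [0, -0.02, 0.04, 0, 0, 0.08]]]}}

```text
clock: 13.6
eef_pos: [481.4, 126.0, 260.5]
tool_rot: [3.141, 0.0, 1.37]
force: [-2.5, -2.1, 2.0]
width: 19.1
gripper_force: 60.8
```

Request:
{"method": "send_rows", "body": {"rows": [[[-0.04, -0.03, -0.03, 0, 0, 0], [-0.04, -0.03, -0.03, 0, 0, 0], [-0.04, -0.03, -0.03, 0, 0, 0], [-0.04, -0.03, 0.02, 0, 0, 0], [-0.04, -0.03, 0.02, 0, 0, 0]]]}}

```text
clock: 14.1
eef_pos: [481.2, 125.7, 260.4]
tool_rot: [3.141, -0.0, 1.37]
force: [-2.5, -1.9, 2.1]
width: 18.7
gripper_force: 61.1
```

```bash
python3 - <<'E'
from h import *
s=ctrl.read_state();print(s['eef_pos'],s['force'],s['torque'],s['tool_rot'])
E
```

```text
[481.20258763 125.74999455 260.38717993] [-2.50776337 -1.94911827  2.10320762] [-0.49456054  0.78455189  0.02288845] [ 3.14111371e+00 -3.35047706e-04  1.36992333e+00]
```

Request:
{"method": "send_rows", "body": {"rows": [[[0, 0, -0.1, 0, 0, 0], [0, 0, -0.2, 0, 0, 0], [0, 0, -0.2, 0, 0, 0], [0, 0, -0.2, 0, 0, 0]]]}}

```text
clock: 14.5
eef_pos: [481.2, 125.7, 261.8]
tool_rot: [3.142, -0.0, 1.37]
force: [0.5, -0.7, -6.9]
width: 18.8
gripper_force: 59.5
```

```bash
python3 - <<'E'
from h import *
im,E,s=wrist();print(s['eef_pos'],s['force'],s['torque'],s['tool_rot'])
cv2.imwrite('pics/w3.png',cv2.resize(im['pixels'][130:280,230:400,::-1],None,fx=4,fy=4,interpolation=cv2.INTER_CUBIC))
E
```

```text
[481.19601951 125.67773529 261.81377601] [ 0.49446771 -0.73359832 -6.92303578] [-0.23428982 -0.0496616  -0.04045907] [ 3.14151154e+00 -2.76690901e-04  1.36973563e+00]
```

Request:
{"method": "send_rows", "body": {"rows": [[[-0.04, -0.05, 0, 0, 0, 0], [-0.04, -0.05, 0, 0, 0, 0], [-0.04, -0.05, 0.1, 0, 0, 0], [-0.04, -0.05, 0.2, 0, 0, 0], [-0.04, -0.05, 0.2, 0, 0, 0], [-0.04, -0.05, 0.2, 0, 0, 0]]]}}

```text
clock: 15.15
eef_pos: [480.7, 125.5, 260.6]
tool_rot: [3.141, -0.0, 1.37]
force: [0.1, 0.1, -1.1]
width: 18.9
gripper_force: 60.4
```

```bash
python3 - <<'E'
from h import *
s=ctrl.read_state();print(s['eef_pos'],s['force'],s['torque'],s['tool_rot'])
E
```

```text
[480.7357775  125.48191793 260.5516884 ] [ 0.05583564  0.10468525 -1.14900661] [-0.13005906  0.1791237   0.03951451] [ 3.14071608e+00 -4.70131507e-04  1.36980840e+00]
```

Request:
{"method": "send_rows", "body": {"rows": [[[0, 0, 0.02, 0, 0, -0.04], [0, 0, 0.02, 0, 0, -0.08], [0, 0, 0.02, 0, 0, -0.12], [0, 0, 0.02, 0, 0, -0.15], [0, 0, 0.02, 0, 0, -0.15]]]}}

```text
clock: 15.65
eef_pos: [481.2, 125.3, 260.4]
tool_rot: [3.14, -0.001, 1.52]
force: [0.9, -0.9, 1.8]
width: 18.9
gripper_force: 60.7
```

Request:
{"method": "send_rows", "body": {"rows": [[[0, 0, 0, 0, 0, -0.04], [0, 0, 0, 0, 0, -0.08], [0, 0, 0, 0, 0, -0.12], [0, 0, 0, 0, 0, -0.15], [0, 0, 0, 0, 0, -0.15]]]}}

```text
clock: 16.15
eef_pos: [481.2, 125.3, 260.4]
tool_rot: [3.14, -0.0, 1.669]
force: [1.4, -2.7, 2.4]
width: 18.9
gripper_force: 60.9
```

Request:
{"method": "send_rows", "body": {"rows": [[[-0.04, 0.02, -0.02, 0, 0, 0], [-0.04, 0.02, -0.02, 0, 0, -0.04], [-0.04, 0.02, -0.02, 0, 0, -0.08], [-0.04, 0.02, -0.02, 0, 0, -0.12], [-0.04, 0.02, -0.02, 0, 0, -0.15], [-0.04, 0.02, -0.02, 0, 0, -0.15]]]}}

```text
clock: 16.75
eef_pos: [481.1, 125.2, 260.3]
tool_rot: [3.141, -0.0, 1.82]
force: [2.3, 0.2, 2.5]
width: 19.1
gripper_force: 60.8
```

```bash
python3 - <<'E'
from h import *
s=ctrl.read_state();print(s['eef_pos'],s['force'],s['torque'],s['tool_rot'])
E
```

```text
[481.08615334 125.16994436 260.30783212] [2.27834004 0.15086255 2.48451855] [-0.23735575 -0.61708027 -0.08119205] [ 3.14050125e+00 -3.27252024e-04  1.81974202e+00]
```

Request:
{"method": "send_rows", "body": {"rows": [[[-0.01, 0.03, 0, 0, 0, 0], [-0.01, 0.03, 0, 0, 0, -0.04], [-0.01, 0.03, 0, 0, 0, -0.08], [-0.01, 0.03, 0, 0, 0, -0.12], [-0.01, 0.03, 0, 0, 0, -0.12]]]}}

```text
clock: 17.25
eef_pos: [481.2, 125.2, 260.3]
tool_rot: [3.141, -0.0, 1.939]
force: [1.3, -0.0, 2.5]
width: 19.1
gripper_force: 60.8
```

Request:
{"method": "send_rows", "body": {"rows": [[[0, 0, 0, 0, 0, -0.04], [0, 0, 0, 0, 0, -0.08], [0, 0, 0, 0, 0, -0.12], [0, 0, 0, 0, 0, -0.12]]]}}

```text
clock: 17.65
eef_pos: [481.1, 125.2, 260.2]
tool_rot: [3.141, -0.0, 2.059]
force: [1.5, -0.5, 3.4]
width: 18.7
gripper_force: 60.8
```

Request:
{"method": "send_rows", "body": {"rows": [[[0, 0, -0.01, 0, 0, -0.04], [0, 0, -0.01, 0, 0, -0.08], [0, 0, -0.01, 0, 0, -0.12], [0, 0, -0.01, 0, 0, -0.12]]]}}

```text
clock: 18.05
eef_pos: [480.7, 124.9, 259.7]
tool_rot: [-3.141, -0.001, 2.179]
force: [1.8, -0.4, -4.2]
width: 18.7
gripper_force: 59.9
```

Request:
{"method": "send_rows", "body": {"rows": [[[0, 0, 0, 0, 0, -0.04], [0, 0, 0, 0, 0, -0.08], [0, 0, 0, 0, 0, -0.12], [0, 0, 0, 0, 0, -0.12]]]}}

```text
clock: 18.45
eef_pos: [480.8, 124.8, 259.5]
tool_rot: [-3.141, -0.001, 2.298]
force: [3.0, 0.4, -8.0]
width: 19.0
gripper_force: 59.6
```

Request:
{"method": "send_rows", "body": {"rows": [[[0, 0, 0, 0, 0, -0.04], [0, 0, 0, 0, 0, -0.08], [0, 0, 0, 0, 0, -0.12], [0, 0, 0, 0, 0, -0.12]]]}}

```text
clock: 18.85
eef_pos: [480.8, 124.9, 259.8]
tool_rot: [-3.141, -0.001, 2.418]
force: [2.5, 0.1, -6.4]
width: 19.2
gripper_force: 59.7
```

```bash
python3 - <<'E'
from h import *
s=ctrl.read_state();print(s['eef_pos'],s['force'],s['torque'],s['tool_rot'])
E
```

```text
[480.80356288 124.86070961 259.75927384] [ 2.54216417  0.11414013 -6.37559494] [ 0.09209812 -0.92967735 -0.07149508] [-3.14114865e+00 -7.28108611e-04  2.41779011e+00]
```

The contact force vanished at yaw ≈ 2.18, so the key has found the hexagon. Turning back slightly and pressing.

Request:
{"method": "send_rows", "body": {"rows": [[[0, 0, 0.05, 0, 0, 0.05], [0, 0, 0.1, 0, 0, 0.05], [0, 0, 0.15, 0, 0, 0.05], [0, 0, 0.15, 0, 0, 0.05]]]}}

```text
clock: 19.25
eef_pos: [481.0, 125.0, 259.0]
tool_rot: [3.142, 0.0, 2.37]
force: [2.0, -0.7, 1.1]
width: 18.8
gripper_force: 60.7
```

Request:
{"method": "send_rows", "body": {"rows": [[[0, 0, 0, 0, 0, 0.04], [0, 0, 0, 0, 0, 0.08], [0, 0, 0, 0, 0, 0.12], [0, 0, 0, 0, 0, 0.12]]]}}

```text
clock: 19.65
eef_pos: [480.8, 124.8, 258.3]
tool_rot: [-3.141, -0.0, 2.25]
force: [2.6, 0.1, -5.7]
width: 19.0
gripper_force: 59.8
```

```bash
python3 - <<'E'
from h import *
s=ctrl.read_state();print(s['eef_pos'],s['force'],s['torque'],s['tool_rot'])
E
```

```text
[480.82144869 124.77793266 258.27835376] [ 2.61179871  0.07277799 -5.74265586] [-0.03662363 -0.82612103 -0.02002705] [-3.14104001e+00 -1.95756991e-04  2.24976038e+00]
```

Request:
{"method": "send_rows", "body": {"rows": [[[-0.01, 0.02, 0.1, 0, 0, 0], [-0.01, 0.02, 0.2, 0, 0, 0], [-0.01, 0.02, 0.3, 0, 0, 0], [-0.01, 0.02, 0.4, 0, 0, 0], [-0.01, 0.02, 0.5, 0, 0, 0], [-0.01, 0.02, 0.5, 0, 0, 0]]]}}

```text
clock: 20.25
eef_pos: [481.0, 124.8, 253.5]
tool_rot: [-3.141, -0.0, 2.25]
force: [2.6, -1.3, -6.5]
width: 18.9
gripper_force: 59.7
```

```bash
python3 - <<'E'
from h import *
s=ctrl.read_state();print(s['eef_pos'],s['force'],s['torque'],s['tool_rot'])
E
```

```text
[481.04396522 124.83402748 253.46947291] [ 2.59368058 -1.29930814 -6.4909709 ] [-0.12831775 -0.6888795  -0.01361133] [-3.14104173e+00 -1.57145383e-04  2.24983897e+00]
```

Request:
{"method": "send_rows", "body": {"rows": [[[-0.02, 0.01, 0.1, 0, 0, 0], [-0.02, 0.01, 0.2, 0, 0, 0], [-0.02, 0.01, 0.27, 0, 0, 0], [-0.02, 0.01, 0.3, 0, 0, 0], [-0.02, 0.01, 0.33, 0, 0, 0], [-0.02, 0.01, 0.33, 0, 0, 0], [-0.02, 0.01, 0.33, 0, 0, 0]]]}}

```text
clock: 20.95
eef_pos: [481.4, 124.9, 250.7]
tool_rot: [-3.142, 0.0, 2.25]
force: [0.5, -1.0, -0.3]
width: 19.0
gripper_force: 60.6
```

```bash
python3 - <<'E'
from h import *
s=ctrl.read_state();print(s['eef_pos'],s['force'],s['torque'],s['tool_rot'],s['qpos'])
E
```

```text
[481.36423894 124.85486843 250.67174203] [ 0.4961791  -0.99859739 -0.32203523] [-0.32935256  0.00279161 -0.02355994] [-3.14154128e+00  2.43990582e-04  2.24982287e+00] [ 0.04955975  0.53179827 -0.52157925  1.98358886  0.39124026  0.72506492
 -0.03074664]
```

Request:
{"method": "send_rows", "body": {"rows": [[[0, 0, 0, 0, 0, 0.06], [0, 0, 0, 0, 0, 0.12], [0, 0, 0, 0, 0, 0.18], [0, 0, 0, 0, 0, 0.24], [0, 0, 0, 0, 0, 0.3], [0, 0, 0, 0, 0, 0.36], [0, 0, 0, 0, 0, 0.42], [0, 0, 0, 0, 0, 0.42]]]}}

```text
clock: 21.75
eef_pos: [481.3, 124.7, 250.7]
tool_rot: [-3.141, 0.001, 1.83]
force: [-0.4, -1.8, 1.7]
width: 19.4
gripper_force: 60.7
```

```bash
python3 - <<'E'
from h import *
s=ctrl.read_state();print(s['eef_pos'],s['force'],s['torque'],s['tool_rot'])
E
```

```text
[481.25516484 124.74684978 250.65296499] [-0.38635482 -1.81577094  1.69631677] [-0.48033982  0.14538855  0.05291005] [-3.14136918e+00  7.40772824e-04  1.83001186e+00]
```

Request:
{"method": "send_rows", "body": {"rows": [[[0, 0, 0, 0, 0, 0.06], [0, 0, 0, 0, 0, 0.12], [0, 0, 0, 0, 0, 0.18]]]}}

```text
clock: 22.05
eef_pos: [481.3, 124.7, 250.6]
tool_rot: [-3.141, 0.001, 1.65]
force: [-0.8, -0.9, 2.0]
width: 18.9
gripper_force: 60.8
```

```bash
python3 - <<'E'
from h import *
im,E,s=wrist();print(s['eef_pos'],s['force'],s['torque'],s['tool_rot'])
cv2.imwrite('pics/w4.png',im['pixels'][:,:,::-1])
E
```

```text
[481.27527796 124.667378   250.63718156] [-0.754411   -0.85152307  2.03693487] [-0.54611884  0.09198289  0.16027116] [-3.14133652e+00  5.97707193e-04  1.64956779e+00]
```

View pics/w4.png

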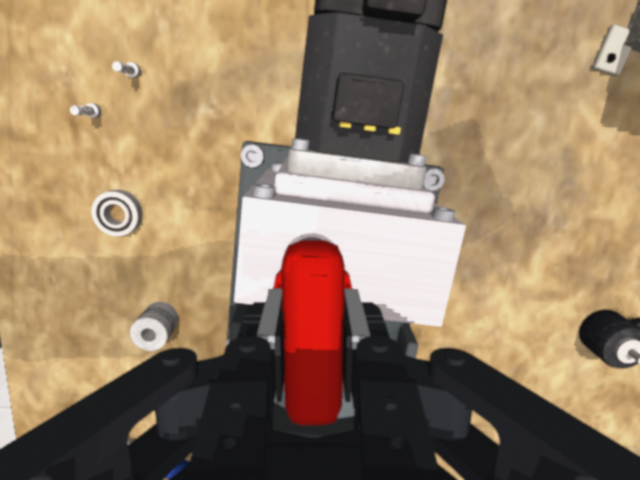

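The wrist view shows the bar (314,330) still straight in the grip and the blade in the bore. The torque is at thread-friction level, so the screw is turning.

Request:
{"method": "send_rows", "body": {"rows": [[[0, 0, 0, 0, 0, 0.05], [0, 0, 0, 0, 0, 0.1], [0, 0, 0, 0, 0, 0.15]]]}}

```text
clock: 22.4
eef_pos: [481.3, 124.6, 250.6]
tool_rot: [-3.141, 0.001, 1.501]
force: [-1.8, -1.6, 2.3]
width: 18.8
gripper_force: 60.9
```

```bash
echo "from h import *
s=ctrl.read_state();print(s['eef_pos'],s['force'],s['torque'],s['tool_rot'],s['clock'])">st.py;python3 st.py
```

```text
[481.25231317 124.62387486 250.62548591] [-1.7617389  -1.62631638  2.3139126 ] [-0.67469943  0.20829048  0.27345743] [-3.14135445e+00  6.53329962e-04  1.50066640e+00] 22.4
```

Request:
{"method": "send_rows", "body": {"rows": [[[0, 0, 0, 0, 0, 0.05], [0, 0, 0, 0, 0, 0.1]]]}}

```text
clock: 22.6
eef_pos: [481.2, 124.6, 250.6]
tool_rot: [-3.141, 0.001, 1.401]
force: [-1.1, -2.5, 2.3]
width: 18.8
gripper_force: 60.9
```

```bash
python3 st.py
```

```text
[481.20352831 124.59367374 250.62582762] [-1.064816   -2.51368024  2.28174969] [-0.72677155  0.18326018  0.20446238] [-3.14131296e+00  7.60161564e-04  1.40063210e+00] 22.6
```

Request:
{"method": "send_rows", "body": {"rows": [[[0, 0, 0, 0, 0, 0.05], [0, 0, 0, 0, 0, 0.1]]]}}

```text
clock: 22.8
eef_pos: [481.2, 124.7, 250.6]
tool_rot: [3.142, 0.001, 1.303]
force: [-0.2, -1.8, 2.9]
width: 19.0
gripper_force: 61.5
```

```bash
python3 st.py
```

```text
[481.16336755 124.66232916 250.61546217] [-0.19336451 -1.76529136  2.94017408] [-0.74214517  0.19799957  0.88795816] [3.14157906e+00 1.13422033e-03 1.30299402e+00] 22.8
```

Request:
{"method": "send_rows", "body": {"rows": [[[0, 0, 0, 0, 0, 0.05], [0, 0, 0, 0, 0, 0.08]]]}}

```text
clock: 23.0
eef_pos: [481.2, 124.8, 250.6]
tool_rot: [3.141, 0.001, 1.224]
force: [-0.4, -3.2, 4.2]
width: 19.0
gripper_force: 62.6
```

```bash
python3 st.py
```

```text
[481.16726445 124.79840579 250.61397443] [-0.40366597 -3.21082877  4.19985473] [-0.89139189  0.28166452  1.20978765] [3.14130529e+00 1.14663589e-03 1.22385415e+00] 23.0
```

The torque jumped to about 1 N·m while the key stayed home, so the screw has reached its stop. I'll back off to relieve the torque, staying within the play.

Request:
{"method": "send_rows", "body": {"rows": [[[0, 0, 0, 0, 0, 0], [0, 0, 0, 0, 0, -0.05], [0, 0, 0, 0, 0, -0.1], [0, 0, 0, 0, 0, -0.1]]]}}

```text
clock: 23.4
eef_pos: [481.3, 124.6, 250.6]
tool_rot: [-3.141, -0.0, 1.318]
force: [-1.6, -3.0, 4.7]
width: 18.8
gripper_force: 61.3
```

```bash
python3 st.py
```

```text
[481.30121779 124.55238417 250.56687001] [-1.56085572 -2.95515455  4.72762725] [-0.7727031   0.48923791  0.00541151] [-3.14087846e+00 -7.57545003e-05  1.31830939e+00] 23.4
```

Request:
{"method": "send_rows", "body": {"rows": [[[0, 0, -0.3, 0, 0, 0], [0, 0, -0.6, 0, 0, 0], [0, 0, -1.0, 0, 0, 0], [0, 0, -1.5, 0, 0, 0], [0, 0, -2, 0, 0, 0], [0, 0, -3, 0, 0, 0], [0, 0, -4, 0, 0, 0], [0, 0, -5.5, 0, 0, 0], [0, 0, -7, 0, 0, 0], [0, 0, -8.5, 0, 0, 0]]]}}

```text
clock: 24.4
eef_pos: [481.5, 125.2, 337.4]
tool_rot: [3.14, -0.001, 1.32]
force: [-0.1, 0.1, -6.7]
width: 18.7
gripper_force: 67.8
```

```bash
python3 - <<'E'
from h import *
im,E,s=wrist();cv2.imwrite('pics/w5.png',im['pixels'][:,:,::-1])
print(s['force'],s['torque']);P=bar(im,E,0,(200,440,250,380));print(P[::20].tolist());go([475,-320,335],1.31)
E
```

```text
[-0.12734886  0.10446113 -6.66650053] [-0.0457631  -0.00122747  0.04306068]
[[241, 301, 327], [261, 284, 343], [281, 276, 351], [301, 282, 343], [321, 284, 342], [341, 286, 341], [361, 286, 340], [381, 285, 341], [401, 286, 340], [421, 295, 330]]
shift [-43.36  10.33   0.38] turn [ 0.006 -0.003  0.01 ] at [482.6 125.7 339.7] [ 3.136e+00 -3.000e-03  1.320e+00] q7 -0.71 t 24.45
```

Request:
{"method": "send_rows", "body": {"rows": [[[-2, 0.5, 0, 0, 0, -0.04], [-6, 1.4, 0, 0, 0, -0.08], [-10.5, 2.5, 0, 0, 0, -0.12], [-15, 3.6, 0, 0, 0, -0.16], [-19.5, 4.7, 0, 0, 0, -0.2], [-24, 5.7, 0, 0, 0, -0.24], [-28.5, 6.8, 0, 0, 0, -0.28], [-33, 7.9, 0, 0, 0, -0.32], [-37.5, 9, 0, 0, 0, -0.36], [-41.5, 9.9, 0, 0, 0, -0.389]]]}}

```text
clock: 25.45
eef_pos: [473.9, -304.4, 336.2]
tool_rot: [3.14, 0.001, 1.709]
force: [0.8, -0.2, -7.3]
width: 18.7
gripper_force: 67.9
```

Request:
{"method": "send_rows", "body": {"rows": [[[0, 0, 0, 0, 0, 0], [0, 0, 0, 0, 0, 0], [0, 0, 0, 0, 0, 0]]]}}

```text
clock: 25.75
eef_pos: [474.5, -300.3, 335.7]
tool_rot: [3.141, -0.001, 1.71]
force: [-0.6, 0.5, -6.7]
width: 18.9
gripper_force: 67.9
```

```bash
python3 - <<'E'
from h import *
im,E,s=wrist();cv2.imwrite('pics/w6.png',im['pixels'][:,:,::-1])
go([474.6,-359.7,310],1.709)
E
```

```text
shift [-5.9  -0.84  2.57] turn [ 0.001 -0.001  0.002] at [ 474.7 -300.1  335.7] [ 3.141e+00 -1.000e-03  1.711e+00] q7 0.5 t 25.8
```

View pics/w6.png

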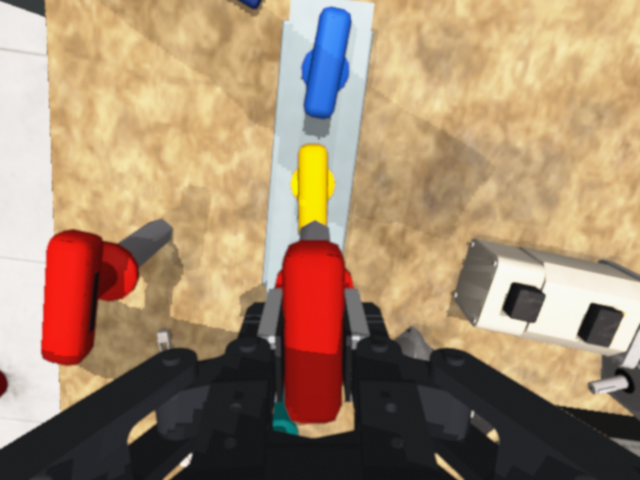

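The wrist view shows blue and yellow still hanging at (327,65) and (313,190). The red key is straight in the grip, with its tip at about (314,222). I'll zoom in to see whether the tip shifted in the grip.

```bash
python3 - <<'E'
import cv2
a=cv2.imread('pics/w2.png')[200:250,280:350];b=cv2.imread('pics/w6.png')[200:250,280:350];c=cv2.imread('pics/w5.png')[200:250,280:350]
cv2.imwrite('pics/tips.png',cv2.resize(cv2.vconcat([cv2.hconcat([a,b])]),None,fx=5,fy=5,interpolation=cv2.INTER_CUBIC))
E
```

```text
(no output)
```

View pics/tips.png

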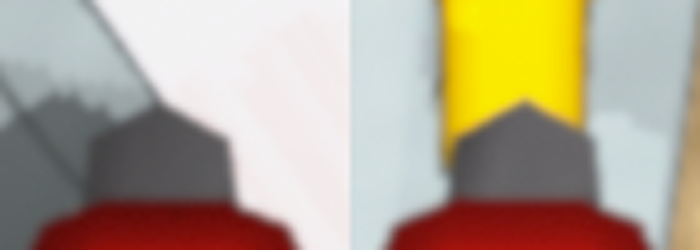

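The blade tip has moved about 2.8 px (1.6 mm) toward tool +y since pick-up. I'll offset the hanging position by that much.

```bash
python3 -c "
from h import *
go([472.8,-359.7,275],1.709)"
```

```text
shift [-5.88 -1.02  6.07] turn [ 0.001 -0.001  0.002] at [ 474.7 -300.1  335.7] [ 3.141e+00 -1.000e-03  1.711e+00] q7 0.5 t 25.8
```

Request:
{"method": "send_rows", "body": {"rows": [[[-1.5, -0.3, 0, 0, 0, 0], [-3, -0.6, 0, 0, 0, 0], [-4.5, -1.0, 0, 0, 0, 0], [-5.9, -1.0, 0, 0, 0, 0], [-5.9, -1.0, 1.5, 0, 0, 0], [-5.9, -1.0, 3, 0, 0, 0], [-5.9, -1.0, 4.5, 0, 0, 0], [-5.9, -1.0, 6, 0, 0, 0], [-5.9, -1.0, 6, 0, 0, 0], [-5.9, -1.0, 6, 0, 0, 0]]]}}

```text
clock: 26.8
eef_pos: [472.5, -362.2, 275.4]
tool_rot: [-3.142, -0.0, 1.708]
force: [-0.1, -0.5, -6.0]
width: 18.6
gripper_force: 67.8
```

```bash
python3 -c "
from h import *
go([472.8,-359.7,255],1.709)"
```

```text
shift [0.25 0.06 2.04] turn [-0.    -0.    -0.001] at [ 472.5 -362.2  275.4] [-3.142 -0.     1.708] q7 0.57 t 26.8
```

Request:
{"method": "send_rows", "body": {"rows": [[[0.25, 0.03, 0, 0, 0, 0], [0.25, 0.03, 0.2, 0, 0, 0], [0.25, 0.03, 0.5, 0, 0, 0], [0.25, 0.03, 0.8, 0, 0, 0], [0.25, 0.03, 1.1, 0, 0, 0], [0.25, 0.03, 1.4, 0, 0, 0], [0.25, 0.03, 1.5, 0, 0, 0], [0.25, 0.03, 1.5, 0, 0, 0]]]}}

```text
clock: 27.6
eef_pos: [472.3, -359.0, 260.1]
tool_rot: [-3.141, -0.0, 1.709]
force: [0.4, -0.1, -6.2]
width: 18.8
gripper_force: 67.8
```

```bash
python3 st.py
```

```text
[ 472.33055227 -358.97511545  260.13556512] [ 0.37781843 -0.14627566 -6.15536805] [ 0.03967513 -0.01823577 -0.0156094 ] [-3.14129825e+00 -3.25674974e-04  1.70879639e+00] 27.6
```

Request:
{"method": "send_rows", "body": {"rows": [[[0, 0, 0.7, 0, 0, 0], [0, 0, 1.4, 0, 0, 0], [0, 0, 2.1, 0, 0, 0], [0, 0, 2.8, 0, 0, 0], [0, 0, 3.5, 0, 0, 0], [0, 0, 4.2, 0, 0, 0], [0, 0, 4.9, 0, 0, 0], [0, 0, 5.6, 0, 0, 0], [0, 0, 6.2, 0, 0, 0], [0, 0, 6.2, 0, 0, 0]]]}}

```text
clock: 28.6
eef_pos: [472.0, -358.7, 197.4]
tool_rot: [-3.14, -0.001, 1.709]
force: [-0.4, -0.6, -6.1]
width: 18.8
gripper_force: 67.8
```

Request:
{"method": "send_rows", "body": {"rows": [[[0, 0, 0.3, 0, 0, 0], [0, 0, 0.6, 0, 0, 0], [0, 0, 0.9, 0, 0, 0], [0, 0, 1.2, 0, 0, 0], [0, 0, 1.35, 0, 0, 0], [0, 0, 1.35, 0, 0, 0], [0, 0, 1.35, 0, 0, 0]]]}}

```text
clock: 29.3
eef_pos: [472.5, -359.1, 185.0]
tool_rot: [3.141, 0.0, 1.709]
force: [0.5, -1.0, -6.3]
width: 18.8
gripper_force: 67.9
```

Still hanging free, about 0.8 mm above its seat. Lower the last bit, then release.

Request:
{"method": "send_rows", "body": {"rows": [[[0, 0, 0.05, 0, 0, 0], [0, 0, 0.08, 0, 0, 0], [0, 0, 0.08, 0, 0, 0]]]}}

```text
clock: 29.6
eef_pos: [472.6, -359.0, 184.6]
tool_rot: [3.141, 0.0, 1.709]
force: [-1.1, 0.9, -0.9]
width: 18.9
gripper_force: 68.6
```

Request:
{"method": "send_rows", "body": {"rows": [[[0, 0, 0, 0, 0, 0], [0, 0, 0, 0, 0, 0], [0, 0, 0, 0, 0, 0], [0, 0, 0, 0, 0, 0], [0, 0, 0, 0, 0, 0], [0, 0, 0, 0, 0, 0], [0, 0, 0, 0, 0, 0], [0, 0, 0, 0, 0, 0], [0, 0, 0, 0, 0, 0], [0, 0, 0, 0, 0, 0]]], "grip": 0}}

```text
clock: 30.6
eef_pos: [472.4, -359.0, 184.1]
tool_rot: [3.142, -0.0, 1.709]
force: [0.2, -1.2, -0.1]
width: 85.6
gripper_force: 0.0
```

Request:
{"method": "send_rows", "body": {"rows": [[[0, 0, -0.5, 0, 0, 0], [0, 0, -1.5, 0, 0, 0], [0, 0, -3, 0, 0, 0], [0, 0, -5, 0, 0, 0], [0, 0, -7, 0, 0, 0], [0, 0, -9, 0, 0, 0], [0, 0, -11, 0, 0, 0], [0, 0, -12.5, 0, 0, 0], [0, 0, -12.5, 0, 0, 0], [0, 0, -12.5, 0, 0, 0]]]}}

```text
clock: 31.6
eef_pos: [472.3, -359.0, 309.5]
tool_rot: [3.141, 0.001, 1.709]
force: [-0.6, 0.4, 0.1]
width: 85.3
gripper_force: 0.0
```

```bash
python3 - <<'E'
from h import *
im,E,s=wrist();cv2.imwrite('pics/w7.png',im['pixels'][:,:,::-1]);print(s['force'],s['width'],s['eef_pos'])
E
```

```text
[-0.58571069  0.35645463  0.07171376] 85.29947232319115 [ 472.31638561 -358.97039611  309.4931879 ]
```

View pics/w7.png

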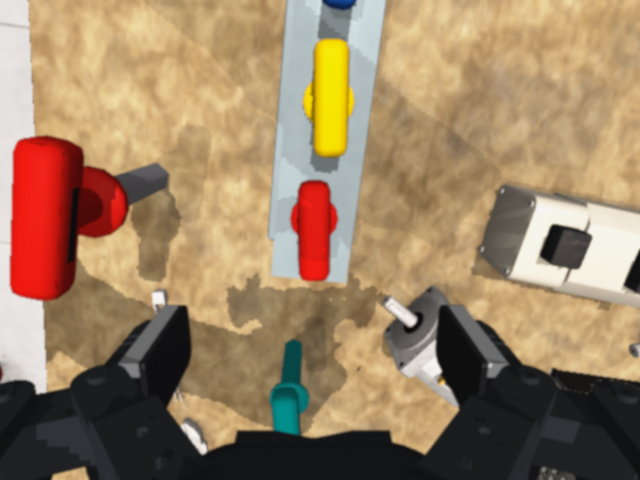

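The red key hangs upright in its hole at (314,230). Yellow (331,98) and blue (340,0) are undisturbed, and the gripper is clear of everything.

```bash
python3 -c "
from cell import ctrl
print(ctrl.finish_job())"
```

```text
the job is handed in; nothing more can be done
None
```

I tightened the clamping screw to its stop and hung the red key back in its hole, with the blue and yellow keys left hanging; the job was handed in at about 32 s, no verdict came back, and torque peaked near 1.2 N·m at the stop, over the stated 0.5, but the key stayed seated.

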